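Find the pitch leaf that fits the screw

ROBOT

A 7-joint arm with a two-finger parallel gripper is mounted at the origin on the work surface. World frame = base frame: x ahead of the robot, y to its left, z up, the work surface at z = 0. Lengths are in m, angles in rad, forces in N, time in s.
With the tool pointing down it reaches from about 0.4 to 0.875 m from the base axis. Payload 19.3 kg.
Tool frame: the origin (TCP) lies at the very end of the fingers, on their centre line; the grasp point (between the pads) lies 19 mm behind it (grasp_offset is the z of the grasp point in the tool frame, in m); z points along the fingers, y is the direction in which the jaws open and shut (so a half turn about z gives the same grasp; the last joint's range is limited). The gripper opens to 85 mm and grips with 20 to 120 N. Pads are 22 mm wide; open, the fingers measure 114 mm over their backs; the gripper's body (76 mm by 85 mm) begins 54 mm behind the grasp point. The pads swing forward as they close: fully open they stand 13 mm farther back than shut.
Start: joints at [1.2, 0.521, -0.036, 1.599, 0.021, 1.021, -0.113], TCP at [0.185, -0.597, 0.231] pointing down, gripper open.
Joint ranges: [-2.91, 2.91], [-0.3, 2.13], [-1.5, 1.42], [0.17, 2.43], [-1.26, 4.41], [0.16, 1.93], [-2.52, 2.52]. Speed limits (rad/s): [1.89, 1.89, 2.39, 2.39, 3.01, 3.01, 3.01].

INTERFACE

Orientations are given as a unit quaternion [w, x, y, z].
In Python, from plant import * gives the robot as it stands.
- The arm moves only by the tool carry_out, never from a script. Its argument "moves" is a list of rows, each a list of 7 numbers: the turn, a rotation vector about the tool's x, y, z in degrees, then the shift along the tool's x, y, z in m, then the opening, from 0 (shut) to 1 (fully open). In form: [[wx, wy, wz, x, y, z, fingers], ...]. A call has exactly 5 rows; each row shifts and turns the commanded pose from where the row before left it, along the tool's axes as they then stand; what a row does not reach is not made up. A row lasts 1/12 s, in which the tool goes at most 41.7 mm and 7.16 degrees, less where a joint would pass 70% of its speed; a pose out of reach is approached as far as the arm can. A call is refused whole if a number of a shift passes 0.0417 or a number of a turn 7.16, either way. A call with a gripper value outside its range is refused whole. The fingers move at their own pace and stop on an object; the grip force is fixed at half the most. Time passes only in rows, so rows that do not move let the fingers close, or fill a call up. It gives the time, the measured TCP pose, the force and the opening at its end, in the units of the state.
- get_obs(): the state, without advancing time (a new reading comes with each control period).
- camera(name): name is "side" or "top" or "wrist"; returns the picture (384x512x3 uint8, red, green, blue); there is no depth.
- get_calibration(name): a dict with "fx", "fy", "cx", "cy" (pixels), "eye" and "attitude" of the camera in the world; the wrist camera has in their place "T_tool_cam" (4x4, takes a point from camera to tool coordinates, whose origin is the TCP and whose axes are the flange's). Camera axes: x right, y down, z forward; pixel columns grow to the right and rows downward; lengths in m; the calibration is good to about 2 mm. The wrist camera is an equidistant fisheye: a pixel r from the principal point sees the ray r / f radians off the axis. A picture is of the moment at which its call begins: read the wrist's pose just before it. get_calibration takes no time and is no camera call.
- hand_in(): hands the job in, once; it reports no verdict.
Trained networks look in the newest picture that a camera, given by its name, has taken for a name from the list of things; names that differ only in an ending like _2 or _b are one class to them, and where a whole thing is asked for, a point or a joint stands for the part that bears it (a point fixed in the world has none). Each returns a list of dicts, best first, with "score" (0 to 1); they miss things now and then, are a little off and sometimes report something else, mostly with a low value. They report only what shows in the picture. A call takes as long as a camera call.
- find_in(thing, camera): "point" ([column, row] in pixels, amid what is visible of it).
The state is a dict: "time": time; "joints": joint angles; "joint_vel": joint speeds; "effort": joint torques, N m; "ee_pos": TCP position; "tcp_rot": TCP orientation; "wrist_force": force on the tool from outside, world axes, zero at the start; "moment": the same for the moment, N m; "grip_width": finger opening in m.
Only numpy, scipy, OpenCV 4.12 (cv2) and the standard library are available. Lean on these libraries where they do the work, as an engineer would, in place of code of your own. Each camera call takes 0.05 s, during which the arm holds its last target. There are 200 camera calls.

TASK

Find out which of the three toothed leaves on the green mat fits the thread of the screw in the cradle nearest the robot: lay a leaf flat on the cradle's rest and mesh it gently with the thread, feeling along for the grooves and never forcing it. Leave the one leaf that seats fully home, flat on the rest and let go, with its teeth in the thread near the middle of the screw, and have the other two lying flat on the mat. Do not disturb anything else on the bench.

Things in the scene. Friction and masses are not known exactly. Their poses are not given: they have to be found in the camera images.
- leaf_red: pitch leaf with red grip: flat steel plate 55 (x) x 68 (y) x 6 mm, 150 g, with 90 degree pointed teeth 4.2 mm high along its front (+x) edge. Origin: underside, middle of the front edge at the tooth roots (tips at x = +4.2 mm); z up. Grip: upright rib on the plate, 34 mm long in x, 14 mm thick in y, centre x = -34 mm, y = 0, z = 6 to 42 mm.
- leaf_yellow: pitch leaf with yellow grip; all sizes and axes as leaf_red but for the tooth pitch. The three leaves have pitches of 9, 11.5 and 14.5 mm; nothing says which has which.
- leaf_blue: pitch leaf with blue grip; all sizes and axes as leaf_red but for the tooth pitch.
- stand_1: one of three alike fixed grey cradles, each with a level steel screw. Gauge the one nearest the robot (x below 0.64 m); the others stand off to the sides, unused. Origin: on the plank under the screw's middle; y along the screw, leaf rest on the -x side. Screw axis at z = 50 mm, crest diameter 44 mm (crest line at x = -22 mm), 90 degree grooves 4.5 mm deep over y = -57 to +57 mm.
- stand_2: cradle as stand_1. Pitch 9, 11.5 or 14.5 mm, different in each cradle; where the grooves lie along y varies by up to half a pitch either way and is not told. The screw cannot turn or shift. Flat aluminium rest: top at z = 47 mm, x = -87 to -25 mm, y = -70 to +70 mm. End blocks at y = 69 to 89 mm either side, x = -22 to +22 mm, up to z = 56 mm.
- stand_3: cradle as stand_1. A leaf flat on the rest has its teeth level with the screw axis. The matching leaf, square to the screw, goes in until its front edge meets the crests: its origin is then at x = -22, z = 47 mm of the cradle; side play 0.3 mm. A wrong leaf stops over 2.5 mm short of that. 
- screw_1: the oiled steel screw in stand_1, rigid; origin: middle of its axis, y along it (its turn and the place of its grooves cannot be read from this pose). A press of 25 N on it is too hard.
- screw_2: the oiled steel screw in stand_2, rigid; origin: middle of its axis, y along it (its turn and the place of its grooves cannot be read from this pose). A press of 25 N on it is too hard.
- screw_3: the oiled steel screw in stand_3, rigid; origin: middle of its axis, y along it (its turn and the place of its grooves cannot be read from this pose). A press of 25 N on it is too hard.
- mat: green mat, fixed, 140 (x) x 300 (y) x 4 mm; origin: centre of its underside. The leaves start flat on it, teeth pointing about along its +x, about 90 mm apart along its y.
- jar: empty glass jar with its cap on, 70 mm diameter, 100 mm tall, upright; origin: centre of its underside. Bystander.
- screwdriver: green screwdriver lying along its x, handle to -x. Bystander.
- pump: black desoldering pump lying along its x, 22 mm diameter, about 195 mm long, z = 0 at its underside. Bystander.
- clip_stand: steel stand with a round foot of 90 mm diameter, a 118 mm post and a cross bar 180 mm long in y with small clips; origin: centre of the foot's underside. Bystander.
- radio_shell: open white plastic radio shell 100 (x) x 170 (y) x 50 mm; origin: centre of its underside. Bystander.

How it is judged:
At the end, for the whole second after the job is handed in: The matching leaf lies let go on the near cradle's rest (tilt and squareness within 0.06 rad), front edge within 1.5 mm of the crest line, middle within 25 mm of the screw's middle; the other two lie flat and still with their origins on the mat (up to 20 mm past its far edge) (not ((x of leaf_red in the frame of mat between -0.07 and 0.09 m and y of leaf_red in the frame of mat between -0.15 and 0.15 m and height (world z) of leaf_red below 0.01 m) and (x of leaf_yellow in the frame of mat between -0.07 and 0.09 m and y of leaf_yellow in the frame of mat between -0.15 and 0.15 m and height (world z) of leaf_yellow below 0.01 m) and (x of leaf_blue in the frame of mat between -0.07 and 0.09 m and y of leaf_blue in the frame of mat between -0.15 and 0.15 m and height (world z) of leaf_blue below 0.01 m)) and ((x of leaf_red in the frame of mat between -0.07 and 0.09 m and y of leaf_red in the frame of mat between -0.15 and 0.15 m and height (world z) of leaf_red below 0.01 m) or (world x of stand_1 below 0.64 m and x of leaf_red in the frame of stand_1 between -0.0235 and -0.0205 m and y of leaf_red in the frame of stand_1 between -0.025 and 0.025 m and z of leaf_red in the frame of stand_1 between 0.045 and 0.0495 m and angle between the x axis of leaf_red and the x axis of stand_1, either way round below 0.06 rad) or (world x of stand_2 below 0.64 m and x of leaf_red in the frame of stand_2 between -0.0235 and -0.0205 m and y of leaf_red in the frame of stand_2 between -0.025 and 0.025 m and z of leaf_red in the frame of stand_2 between 0.045 and 0.0495 m and angle between the x axis of leaf_red and the x axis of stand_2, either way round below 0.06 rad) or (world x of stand_3 below 0.64 m and x of leaf_red in the frame of stand_3 between -0.0235 and -0.0205 m and y of leaf_red in the frame of stand_3 between -0.025 and 0.025 m and z of leaf_red in the frame of stand_3 between 0.045 and 0.0495 m and angle between the x axis of leaf_red and the x axis of stand_3, either way round below 0.06 rad)) and ((x of leaf_yellow in the frame of mat between -0.07 and 0.09 m and y of leaf_yellow in the frame of mat between -0.15 and 0.15 m and height (world z) of leaf_yellow below 0.01 m) or (world x of stand_1 below 0.64 m and x of leaf_yellow in the frame of stand_1 between -0.0235 and -0.0205 m and y of leaf_yellow in the frame of stand_1 between -0.025 and 0.025 m and z of leaf_yellow in the frame of stand_1 between 0.045 and 0.0495 m and angle between the x axis of leaf_yellow and the x axis of stand_1, either way round below 0.06 rad) or (world x of stand_2 below 0.64 m and x of leaf_yellow in the frame of stand_2 between -0.0235 and -0.0205 m and y of leaf_yellow in the frame of stand_2 between -0.025 and 0.025 m and z of leaf_yellow in the frame of stand_2 between 0.045 and 0.0495 m and angle between the x axis of leaf_yellow and the x axis of stand_2, either way round below 0.06 rad) or (world x of stand_3 below 0.64 m and x of leaf_yellow in the frame of stand_3 between -0.0235 and -0.0205 m and y of leaf_yellow in the frame of stand_3 between -0.025 and 0.025 m and z of leaf_yellow in the frame of stand_3 between 0.045 and 0.0495 m and angle between the x axis of leaf_yellow and the x axis of stand_3, either way round below 0.06 rad)) and ((x of leaf_blue in the frame of mat between -0.07 and 0.09 m and y of leaf_blue in the frame of mat between -0.15 and 0.15 m and height (world z) of leaf_blue below 0.01 m) or (world x of stand_1 below 0.64 m and x of leaf_blue in the frame of stand_1 between -0.0235 and -0.0205 m and y of leaf_blue in the frame of stand_1 between -0.025 and 0.025 m and z of leaf_blue in the frame of stand_1 between 0.045 and 0.0495 m and angle between the x axis of leaf_blue and the x axis of stand_1, either way round below 0.06 rad) or (world x of stand_2 below 0.64 m and x of leaf_blue in the frame of stand_2 between -0.0235 and -0.0205 m and y of leaf_blue in the frame of stand_2 between -0.025 and 0.025 m and z of leaf_blue in the frame of stand_2 between 0.045 and 0.0495 m and angle between the x axis of leaf_blue and the x axis of stand_2, either way round below 0.06 rad) or (world x of stand_3 below 0.64 m and x of leaf_blue in the frame of stand_3 between -0.0235 and -0.0205 m and y of leaf_blue in the frame of stand_3 between -0.025 and 0.025 m and z of leaf_blue in the frame of stand_3 between 0.045 and 0.0495 m and angle between the x axis of leaf_blue and the x axis of stand_3, either way round below 0.06 rad)) and angle between each of leaf_red, leaf_yellow, leaf_blue's own z axis and vertical below 0.06 rad and linear speed of each of leaf_red, leaf_yellow, leaf_blue below 0.01 m/s); the robot touches nothing.
It fails at once if anything presses on a screw with more than 25 N (contact force between any of screw_1, screw_2, screw_3 and anything else above 25 N).
It fails at once if a bystander is moved by more than 20 mm (distance of any of jar, screwdriver, pump, clip_stand, radio_shell from where it was at the start of the episode above 0.02 m).
It also fails if it takes over 72 s, if anything falls off the work surface, if the arm or the gripper's body presses on something with over 40 N, if the wrist force passes 120 N, or if a joint passes its speed limit or range.

## Working session

There is one attempt and no reset: what is moved stays moved. The work goes in short steps, Python scripts to look and compute and a tool call to move; the robot and the scene stay as the last step left them, time stands still between calls to the robot, and variables do not carry over. Pictures are saved under pics/ and viewed, about 8 in all and at most 12, crops included, and the job is handed in when it is done.

Besides the shell and the picture viewer there is one more tool, called after "Call:" as name(argument=value, ...), one argument or row to a line, values as JSON. carry_out: Moves the arm, as the interface text tells. Its arguments: {"type":"object","properties":{"moves":{"type":"array"}},"required":["moves"]}

```bash
mkdir -p pics; ls
cat > h.py <<'E'
from plant import *
import numpy as np, cv2
from scipy.spatial.transform import Rotation as R
def save(n,img): cv2.imwrite(f'pics/{n}.png',cv2.cvtColor(np.asarray(img),cv2.COLOR_RGB2BGR))
E
python3 - <<'E'
from h import *
o=get_obs();print(o)
for c in('top','side','wrist'):
    print(c,get_calibration(c))
t=camera('top');s=camera('side');save('top0',t);save('side0',s);
for n in('leaf_red','leaf_yellow','leaf_blue','stand_1','mat','jar','screwdriver','pump','clip_stand','radio_shell'):
    print(n,[(np.round(d['point']),round(d['score'],2)) for d in find_in(n,'top')[:4]])
cv2.imwrite('pics/both.png',cv2.cvtColor(cv2.resize(np.vstack([t]),None,fx=1.5,fy=1.5),cv2.COLOR_RGB2BGR))
E
```

```text
pics
{'time': 0.0, 'joints': array([ 1.19978827,  0.52202373, -0.03632721,  1.6000021 ,  0.02119143,
        1.02106836, -0.11280432]), 'joint_vel': array([-0.00049505,  0.00066697,  0.00097508,  0.00047683,  0.0001494 ,
       -0.0014349 , -0.00013913]), 'effort': array([-1.33719099e-03, -9.27122927e+01,  1.97983459e+00, -3.69930947e+01,
        1.78269582e-02,  8.31012876e-03, -1.05018030e-04]), 'ee_pos': array([ 0.18505306, -0.59663221,  0.23072178]), 'tcp_rot': array([-5.45672400e-04,  9.88711893e-01,  1.49828173e-01, -1.18787205e-04]), 'wrist_force': array([-0.68049064,  0.14983185,  0.15254989]), 'moment': array([ 0.00501205,  0.0148882 , -0.02855839]), 'grip_width': 0.08564568558008345}
top {'fx': 363.52034976448203, 'fy': 363.52034976448203, 'cx': 255.00595599364476, 'cy': 195.86472842100943, 'eye': array([0.38665805, 0.01649554, 1.12564929]), 'attitude': array([ 0.07443085, -0.66956177,  0.7347162 , -0.07961903])}
side {'fx': 356.48694979972527, 'fy': 356.48694979972527, 'cx': 259.77085288053195, 'cy': 193.03281330334815, 'eye': array([ 0.54044341, -0.75549739,  0.68192718])
[... 457 characters left out ...]
  [ 0.00000000e+00,  0.00000000e+00,  0.00000000e+00,
         1.00000000e+00]])}
leaf_red [(array([153., 265.]), 0.63)]
leaf_yellow [(array([219., 258.]), 0.76)]
leaf_blue [(array([182., 261.]), 0.77), (array([413., 254.]), 0.28)]
stand_1 [(array([398., 177.]), 0.84), (array([110., 199.]), 0.73), (array([314., 214.]), 0.61)]
mat [(array([186., 252.]), 0.88), (array([318., 202.]), 0.27)]
jar [(array([244., 173.]), 0.58)]
screwdriver [(array([413., 255.]), 0.89), (array([319., 201.]), 0.43), (array([188., 197.]), 0.25)]
pump [(array([184., 196.]), 0.82), (array([318., 204.]), 0.41)]
clip_stand [(array([308., 149.]), 0.69)]
radio_shell [(array([212., 145.]), 0.75), (array([103., 187.]), 0.53)]
```

View pics/both.png

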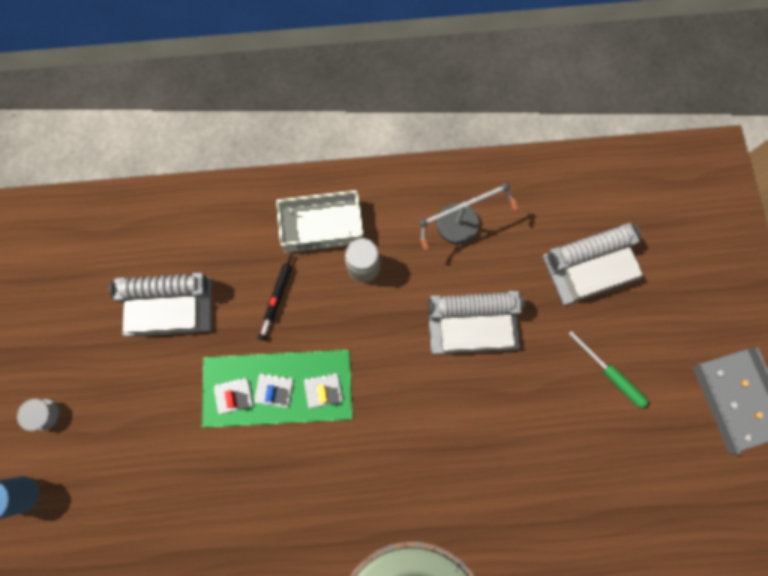

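View pics/side0.png

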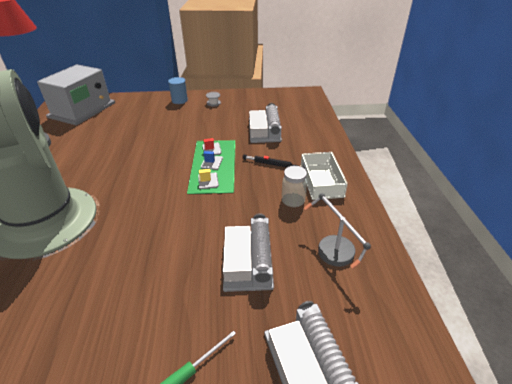

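The top view (1.5x) shows the mat with red (230,397), blue (271,393) and yellow (322,392). The near cradle is at (475,322), with the clip stand, jar and pump beyond it.

```bash
cat >> h.py <<'E'
def ray(c,uv,obs=None):
    k=get_calibration(c);uv=np.atleast_2d(np.asarray(uv,float))
    a=(uv-[k['cx'],k['cy']])/[k['fx'],k['fy']]
    if c=='wrist':
        th=np.linalg.norm(a,axis=1)+1e-9
        d=np.c_[a*(np.sin(th)/th)[:,None],np.cos(th)]
        T=k['T_tool_cam'];q=obs['tcp_rot'];Rw=R.from_quat([q[1],q[2],q[3],q[0]]).as_matrix()
        return Rw@T[:3,3]+obs['ee_pos'],d@(Rw@T[:3,:3]).T
    q=k['attitude'];return np.array(k['eye']),np.c_[a,np.ones(len(a))]@R.from_quat([q[1],q[2],q[3],q[0]]).as_matrix().T
def toz(c,uv,z,obs=None):
    e,d=ray(c,uv,obs);return e+d*((z-e[2])/d[:,2])[:,None]
def proj(P,obs):
    k=get_calibration('wrist');T=k['T_tool_cam'];q=obs['tcp_rot'];Rw=R.from_quat([q[1],q[2],q[3],q[0]]).as_matrix()
    p=((np.atleast_2d(P)-obs['ee_pos'])@Rw-T[:3,3])@T[:3,:3]
    r=np.hypot(p[:,0],p[:,1]);th=np.arctan2(r,p[:,2])
    return p[:,:2]/r[:,None]*th[:,None]*k['fx']+[k['cx'],k['cy']]
def yaw(o):
    q=o['tcp_rot'];m=R.from_quat([q[1],q[2],q[3],q[0]]).as_matrix();return np.degrees(np.arctan2(m[1,0],m[0,0])),m
E
python3 - <<'E'
from h import *
img=cv2.cvtColor(cv2.imread('pics/top0.png'),cv2.COLOR_BGR2HSV)
def seg(lo,hi,box):
    m=cv2.inRange(img,lo,hi);b=np.zeros_like(m);b[box[1]:box[3],box[0]:box[2]]=1;ys,xs=np.nonzero(m*b)
    return np.c_[xs,ys].astype(np.float32)
for n,lo,hi,z in(('red',(0,150,80),(8,255,255),.046),('blue',(105,120,60),(130,255,255),.046),('yellow',(22,120,100),(35,255,255),.046)):
    p=seg(lo,hi,(135,230,235,285));print(n,len(p),p.mean(0),toz('top',p.mean(0),z).round(4))
p=seg((45,100,50),(80,255,255),(130,225,240,290));r=cv2.minAreaRect(p);print('mat',r);print(toz('top',cv2.boxPoints(r),.004).round(3))
print('near cradle rest corners',toz('top',np.array([[294,221],[344,220],[345,231],[295,234],[297,233]]),.047).round(3))
print('screw ends crest top',toz('top',np.array([[294,202],[342,201]]),.072).round(3))
for n,u,z in(('jar',(242,165),.1),('pumpend',(176,223),.02),('clip bar',(283,148),.12),('clip bar2',(338,124),.12),('sd tip',(381,222),.01),('radio',(212,145),.03)):print(n,toz('top',u,z).round(3))
E
```

```text
red 47 [153.51064 265.78723] [[0.4448 0.3117 0.046 ]]
blue 48 [179.91667 262.08334] [[0.4483 0.2344 0.046 ]]
yellow 57 [213.22807 262.61404] [[0.4378 0.1374 0.046 ]]
mat ((183.7693328857422, 258.6174011230469), (46.935035705566406, 100.072021484375), 86.98721313476562)
[[0.538 0.385 0.004]
 [0.526 0.077 0.004]
 [0.384 0.08  0.004]
 [0.396 0.38  0.004]]
near cradle rest corners [[ 0.538 -0.112  0.047]
 [ 0.527 -0.261  0.047]
 [ 0.494 -0.259  0.047]
 [ 0.499 -0.11   0.047]
 [ 0.501 -0.116  0.047]]
screw ends crest top [[ 0.591 -0.115  0.072]
 [ 0.58  -0.257  0.072]]
jar [[0.71  0.028 0.1  ]]
pumpend [[0.569 0.246 0.02 ]]
clip bar [[ 0.744 -0.096  0.12 ]]
clip bar2 [[ 0.803 -0.266  0.12 ]]
sd tip [[ 0.515 -0.383  0.01 ]]
radio [[0.807 0.118 0.03 ]]
```

Call:
carry_out(
  moves=[
    [0, 0, 1.44, 0.0252, -0.0247, 0, 1],
    [0, 0, 1.44, 0.0252, -0.0247, 0, 1],
    [0, 0, 1.44, 0.0252, -0.0247, 0, 1],
    [0, 0, 1.44, 0.0252, -0.0247, 0, 1],
    [0, 0, 1.44, 0.0252, -0.0247, 0, 1],
  ],
)

```text
time: 1.02
ee_pos: [0.2769, -0.4447, 0.2314]
tcp_rot: [0.0, 0.996, 0.087, 0.0]
wrist_force: [1.0, 0.2, -0.0]
grip_width: 0.0855
```

Call:
carry_out(
  moves=[
    [0, 0, 1.44, 0.0252, -0.0247, 0, 1],
    [0, 0, 1.44, 0.0252, -0.0247, 0, 1],
    [0, 0, 1.44, 0.0252, -0.0247, 0, 1],
    [0, 0, 1.44, 0.0252, -0.0247, 0, 1],
    [0, 0, 1.44, 0.0252, -0.0247, 0, 1],
  ],
)

```text
time: 1.43
ee_pos: [0.3869, -0.3065, 0.2316]
tcp_rot: [0.0, 1.0, 0.024, 0.0]
wrist_force: [1.6, -1.0, 1.5]
grip_width: 0.0859
```

Call:
carry_out(
  moves=[
    [0, 0, 1.44, 0.0252, -0.0247, 0, 1],
    [0, 0, 1.44, 0.0252, -0.0247, 0, 1],
    [0, 0, 1.44, 0.0252, -0.0247, 0, 1],
    [0, 0, 1.44, 0.0252, -0.0247, 0, 1],
    [0, 0, 1.44, 0.0252, -0.0247, 0, 1],
  ],
)

```text
time: 1.85
ee_pos: [0.5132, -0.1832, 0.2315]
tcp_rot: [0.0, 0.999, -0.039, 0.0]
wrist_force: [0.6, -1.0, 0.2]
grip_width: 0.0855
```

Call:
carry_out(
  moves=[
    [0, 0, 0, 0, 0, 0, 1],
    [0, 0, 0, 0, 0, 0, 1],
    [0, 0, 0, 0, 0, 0, 1],
    [0, 0, 0, 0, 0, 0, 1],
    [0, 0, 0, 0, 0, 0, 1],
  ],
)

```text
time: 2.27
ee_pos: [0.5115, -0.1857, 0.2314]
tcp_rot: [0.0, 0.999, -0.039, -0.0]
wrist_force: [0.1, -1.0, 0.7]
grip_width: 0.0857
```

Run:
```python
from h import *
import pickle
o=get_obs();print(o['time'],o['ee_pos'],yaw(o),o['wrist_force'])
w=camera('wrist');pickle.dump((o,w),open('w1.pkl','wb'))
save('w1',cv2.resize(w,None,fx=1.5,fy=1.5,interpolation=cv2.INTER_CUBIC))
```

```text
2.2667 [ 0.51151736 -0.18567551  0.23143203] (np.float64(-4.455622235225827), array([[ 9.96977804e-01, -7.76869101e-02, -5.00961908e-05],
       [-7.76869218e-02, -9.96977758e-01, -3.03258306e-04],
       [-2.63855872e-05,  3.06233619e-04, -9.99999953e-01]])) [ 0.14578679 -0.98900395  0.69796902]
```

View pics/w1.png

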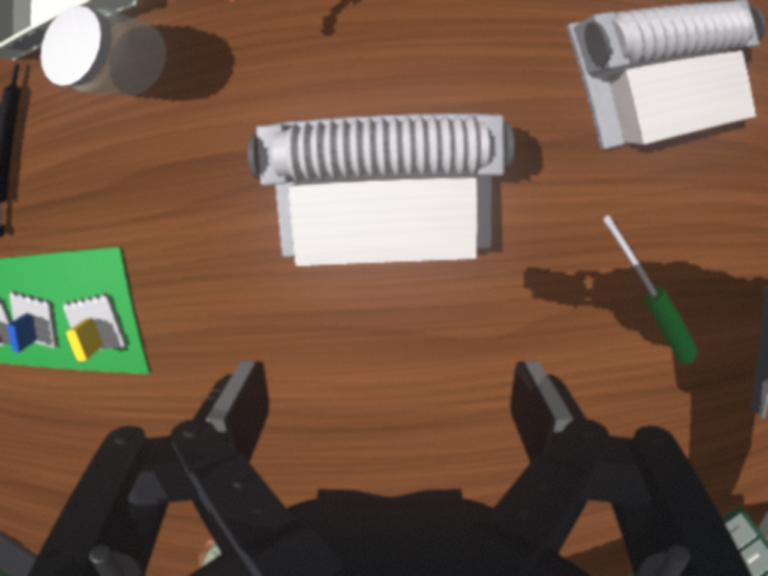

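The near cradle is dead ahead: its rest spans (289,181)–(476,262) and its screw spans (285,150)–(490,145), with about 12 fine grooves. The jar, screwdriver and mat are clear of the path.

Run:
```python
from h import *
import pickle
o,w=pickle.load(open('w1.pkl','rb'))
c=np.array([[289,181],[477,178],[476,258],[296,265]])/1.5
print(toz('wrist',c,.047,o).round(4))
g=cv2.cvtColor(w,cv2.COLOR_RGB2GRAY).astype(np.float32)
# profile along screw: assume centre line, yaw -4.45
from numpy import *
for yw in(-4.4,):
  ex=array([cos(radians(yw)),sin(radians(yw))]);ey=array([-ex[1],ex[0]])
  C=array([.578,-.186])
  s=arange(-.075,.075,.0005)
  for dx,z in((0,.072),(-.008,.0705),(-.016,.065),(.01,.0696)):
    P=c_[C+dx*ex+s[:,None]*ey,full(len(s),z)]
    uv=proj(P,o).astype(float32)
    v=cv2.remap(g,uv[:,0].copy(),uv[:,1].copy(),cv2.INTER_CUBIC).ravel()
    k=abs(s)<.05; a=v[k]-polyval(polyfit(s[k],v[k],3),s[k]); sk=s[k]
    ps=arange(.007,.018,.00025); pw=array([abs(sum(a*hanning(len(a))*exp(2j*pi*sk/p))) for p in ps])
    print(dx,[(round(p*1e3,2),int(q)) for p,q in zip(ps,pw) if q>.5*pw.max()])
```

```text
[[ 0.567  -0.1158  0.047 ]
 [ 0.5581 -0.2548  0.047 ]
 [ 0.4966 -0.252   0.047 ]
 [ 0.5018 -0.1129  0.047 ]]
0 [(np.float64(8.25), 1408), (np.float64(8.5), 1979), (np.float64(8.75), 2309), (np.float64(9.0), 2338), (np.float64(9.25), 2105), (np.float64(9.5), 1707), (np.float64(9.75), 1253)]
-0.008 [(np.float64(8.25), 1123), (np.float64(8.5), 1450), (np.float64(8.75), 1590), (np.float64(9.0), 1530), (np.float64(9.25), 1316), (np.float64(9.5), 1020)]
-0.016 [(np.float64(11.0), 50), (np.float64(11.25), 52), (np.float64(11.5), 54), (np.float64(11.75), 54), (np.float64(12.0), 53), (np.float64(12.25), 51), (np.float64(16.75), 53), (np.float64(17.0), 63), (np.float64(17.25), 74), (np.float64(17.5), 86), (np.float64(17.75), 99)]
0.01 [(np.float64(8.25), 1213), (np.float64(8.5), 1827), (np.float64(8.75), 2264), (np.float64(9.0), 2421), (np.float64(9.25), 2297), (np.float64(9.5), 1965), (np.float64(9.75), 1528)]
```

Call:
carry_out(
  moves=[
    [0, 0, 0, -0.0124, -0.0364, 0, 1],
    [0, 0, 0, -0.0124, -0.0364, 0, 1],
    [0, 0, 0, -0.0124, -0.0364, 0, 1],
    [0, 0, 0, -0.0124, -0.0364, 0, 1],
    [0, 0, 0, -0.0124, -0.0364, 0, 1],
  ],
)

```text
time: 2.73
ee_pos: [0.4633, 0.0024, 0.2315]
tcp_rot: [0.0, 0.999, -0.039, 0.0]
wrist_force: [1.5, 1.3, 2.2]
grip_width: 0.0856
```

Call:
carry_out(
  moves=[
    [0, 0, 0, -0.0124, -0.0364, 0, 1],
    [0, 0, 0, -0.0124, -0.0364, 0, 1],
    [0, 0, 0, -0.0124, -0.0364, 0, 1],
    [0, 0, 0, -0.0124, -0.0364, 0, 1],
    [0, 0, 0, -0.0124, -0.0364, 0, 1],
  ],
)

```text
time: 3.15
ee_pos: [0.4156, 0.1888, 0.2317]
tcp_rot: [-0.0, 0.999, -0.039, 0.0]
wrist_force: [1.8, -0.3, -0.0]
grip_width: 0.0855
```

Call:
carry_out(
  moves=[
    [0, 0, 0, -0.0124, -0.0364, 0, 1],
    [0, 0, 0, 0, 0, 0, 1],
    [0, 0, 0, 0, 0, 0, 1],
    [0, 0, 0, 0, 0, 0, 1],
    [0, 0, 0, 0, 0, 0, 1],
  ],
)

```text
time: 3.57
ee_pos: [0.4071, 0.2236, 0.2313]
tcp_rot: [0.0, 0.999, -0.039, 0.0]
wrist_force: [-0.7, -0.7, -0.6]
grip_width: 0.0852
```

Run:
```python
from h import *
import pickle
o=get_obs();print(o['time'],o['ee_pos'],yaw(o)[0],o['wrist_force'])
w=camera('wrist');pickle.dump((o,w),open('w2.pkl','wb'))
save('w2',cv2.resize(w[60:300,100:430],None,fx=2.4,fy=2.4,interpolation=cv2.INTER_CUBIC))
```

```text
3.5667 [0.40706929 0.2235847  0.2313168 ] -4.482682319106605 [-0.66584243 -0.72391559 -0.60141117]
```

View pics/w2.png

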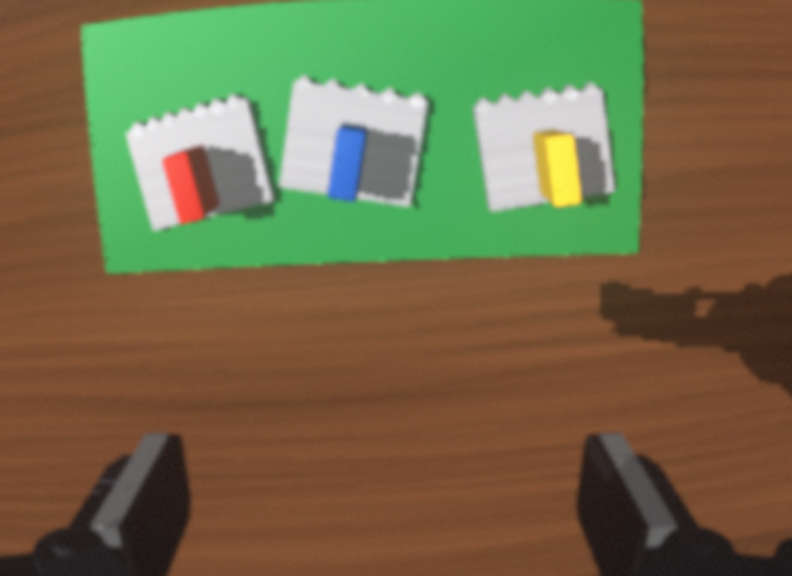

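The picture shows red (185,185), blue (347,160) and yellow (558,165) on the mat. Blue has clearly coarse teeth. I'll rectify the leaf plane to measure red against yellow.

Run:
```python
from h import *
import pickle
o,w=pickle.load(open('w2.pkl','rb'))
S=.0003
# rectified: rows down = -x, cols right = -y
xs=np.arange(.53,.39,-S);ys=np.arange(.38,.08,-S)
X,Y=np.meshgrid(xs,ys,indexing='ij')
uv=proj(np.c_[X.ravel(),Y.ravel(),np.full(X.size,.010)],o).astype(np.float32).reshape(X.shape+(2,))
r=cv2.remap(w,uv[...,0],uv[...,1],cv2.INTER_CUBIC);np.save('r.npy',r)
hsv=cv2.cvtColor(r,cv2.COLOR_RGB2HSV);plate=((hsv[...,1]<90)&(hsv[...,2]>50)).astype(np.uint8)
n,l,st,ce=cv2.connectedComponentsWithStats(plate)
out=[]
for i in range(1,n):
    if st[i,4]<12000:continue
    m=l==i;
    py,px=np.nonzero(m);top=np.array([[c,py[px==c].min()] for c in np.unique(px)])[6:-6]
    a=np.polyfit(top[:,0],top[:,1],1);th=np.arctan(a[0])
    s=top[:,0]/np.cos(th)*S*1e3 ;d=(top[:,1]-np.polyval(a,top[:,0]))*S*1e3
    ps=np.arange(7,18,.25);pw=[abs(np.sum(d*np.hanning(len(d))*np.exp(2j*np.pi*s/p))) for p in ps]
    pk=[(round(p,2),int(q)) for p,q in zip(ps,pw) if q>.7*max(pw)]
    print(ys[0]-ce[i][0]*S,xs[0]-ce[i][1]*S,'yaw',-np.degrees(th),'rms',d.std(),pk)
save('rect',cv2.resize(r[40:340],None,fx=.78,fy=.78))
```

```text
0.23443495735072756 0.456919962368289 yaw 3.040151226566709 rms 9.603337814013221 [(np.float64(13.25), 80), (np.float64(13.5), 86), (np.float64(13.75), 93), (np.float64(14.0), 98), (np.float64(14.25), 103), (np.float64(14.5), 107), (np.float64(14.75), 110), (np.float64(15.0), 111), (np.float64(15.25), 111), (np.float64(15.5), 110), (np.float64(15.75), 107), (np.float64(16.0), 103), (np.float64(16.25), 99), (np.float64(16.5), 94), (np.float64(16.75), 88), (np.float64(17.0), 82)]
0.31500791242255594 0.45522547254016593 yaw -1.0867210737595026 rms 6.731799604561022 [(np.float64(8.25), 47), (np.float64(8.5), 56), (np.float64(8.75), 61), (np.float64(9.0), 60), (np.float64(9.25), 56), (np.float64(9.5), 49), (np.float64(9.75), 42)]
0.13706008295004388 0.4486752904580863 yaw 0.47237837084547063 rms 4.938909148521939 [(np.float64(10.25), 69), (np.float64(10.5), 79), (np.float64(10.75), 86), (np.float64(11.0), 92), (np.float64(11.25), 95), (np.float64(11.5), 95), (np.float64(11.75), 94), (np.float64(12.0), 90), (np.float64(12.25), 85), (np.float64(12.5), 78), (np.float64(12.75), 71)]
```

View pics/rect.png

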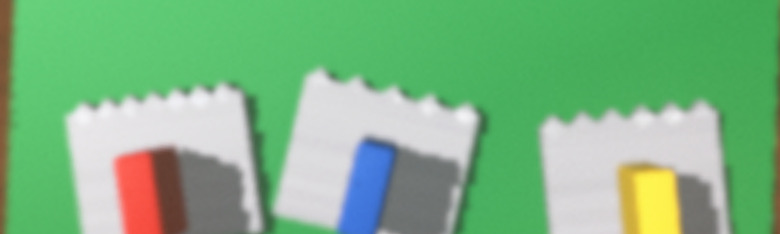

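The rectified view shows red with 7 fine teeth (peak at 9 mm, matching the near screw), yellow with 6 (11.5 mm) and blue with 5 (14.5 mm). Red is the candidate, so I'll get its precise pose.

```bash
cat > rib.py <<'E'
from h import *
def ribfit(w,o,zt,guess):
    # red top face (bright) at height zt; guess=(x,y)
    S=.0003
    xs=guess[0]+np.arange(.06,-.06,-S);ys=guess[1]+np.arange(.06,-.06,-S)
    X,Y=np.meshgrid(xs,ys,indexing='ij')
    uv=proj(np.c_[X.ravel(),Y.ravel(),np.full(X.size,zt)],o).astype(np.float32).reshape(X.shape+(2,))
    r=cv2.remap(w,uv[...,0],uv[...,1],cv2.INTER_CUBIC);h=cv2.cvtColor(r,cv2.COLOR_RGB2HSV)
    red=((h[...,0]<10)|(h[...,0]>170))&(h[...,1]>130)&(h[...,2]>190)
    n,l,st,ce=cv2.connectedComponentsWithStats(red.astype(np.uint8));i=1+st[1:,4].argmax()
    py,px=np.nonzero(l==i);P=np.c_[xs[py],ys[px]].astype(np.float32)*1000
    rc=cv2.minAreaRect(P);b=cv2.boxPoints(rc);e=[b[1]-b[0],b[2]-b[1]];L=max(e,key=np.linalg.norm);L=L*np.sign(L[0])
    return np.array(rc[0]),rc[1],np.degrees(np.arctan2(L[1],L[0])),r
E
python3 - <<'E'
from rib import *
import pickle
o,w=pickle.load(open('w2.pkl','rb'))
c,d,a,r=ribfit(w,o,.046,(.447,.312));print('rib top',c,d,a)
r=np.load('r.npy');S=.0003
h=cv2.cvtColor(r,cv2.COLOR_RGB2HSV);m=(h[...,1]<90)
l=cv2.connectedComponents(m.astype(np.uint8))[1]
# red plate cols 60..350
sub=np.zeros_like(m);sub[:, 50:350]=m[:,50:350]
n,l,st,ce=cv2.connectedComponentsWithStats(sub.astype(np.uint8));i=1+st[1:,4].argmax();py,px=np.nonzero(l==i)
P=np.c_[.53-py*S,.38-px*S].astype(np.float32)*1000
rc=cv2.minAreaRect(P);print(rc,cv2.boxPoints(rc))
# front edge
rows=[];
for cc in np.unique(px):
    y=py[px==cc].min();rows.append((.38e3-cc*S*1e3,.53e3-y*S*1e3))
q=np.array(rows)[14:-24];f=np.polyfit(q[:,0],q[:,1],1);print('front slope deg',np.degrees(np.arctan(-f[0])),'x at y=312',np.polyval(f,312))
E
```

```text
rib top [445.22845459 315.73742676] (32.869728088378906, 11.852302551269531) 7.800217
((452.75164794921875, 316.5487976074219), (61.7102165222168, 72.4810791015625), 7.740365028381348) [[417.29663 348.30344]
 [427.05872 276.48276]
 [488.20667 284.79416]
 [478.44458 356.61484]]
front slope deg 6.516238980862569 x at y=312 482.9380306427502
```

Call:
carry_out(
  moves=[
    [0, 0, -2.45, 0.008, -0.0182, 0.034, 0.7],
    [0, 0, -2.45, 0.008, -0.0182, 0.034, 0.7],
    [0, 0, -2.45, 0.008, -0.0182, 0.034, 0.7],
    [0, 0, -2.45, 0.008, -0.0182, 0.034, 0.7],
    [0, 0, -2.45, 0.008, -0.0182, 0.034, 0.7],
  ],
)

```text
time: 4.03
ee_pos: [0.4468, 0.3157, 0.0596]
tcp_rot: [0.0, 0.998, 0.069, 0.0]
wrist_force: [1.4, 0.3, -0.3]
grip_width: 0.0598
```

Call:
carry_out(
  moves=[
    [0, 0, 0, 0, 0, 0, 0.7],
    [0, 0, 0, 0, 0, 0, 0.7],
    [0, 0, 0, 0, 0, 0, 0.7],
    [0, 0, 0, 0, 0, 0, 0.7],
    [0, 0, 0, 0, 0, 0, 0.7],
  ],
)

```text
time: 4.45
ee_pos: [0.4467, 0.3156, 0.0631]
tcp_rot: [-0.001, 0.998, 0.068, 0.001]
wrist_force: [-0.3, -0.1, -0.4]
grip_width: 0.0597
```

Run:
```python
from rib import *
o=get_obs();print(o['time'],o['ee_pos'],yaw(o)[0],o['wrist_force'])
w=camera('wrist');save('w3',w)
c,d,a,r=ribfit(w,o,.046,(.445,.3156));print('rib top',c,d,a)
y,m=yaw(o);t=np.array([.4447,.3156,.016]);print('tool delta',m.T@(t-o['ee_pos']))
```

```text
4.45 [0.44669662 0.31564357 0.063098  ] 7.787073753504438 [-0.27119124 -0.12475048 -0.43068583]
rib top [452.04873657 317.55883789] (20.078189849853516, 12.371366500854492) 7.9694786
tool delta [-0.00210257 -0.00018679  0.04709304]
```

View pics/w3.png

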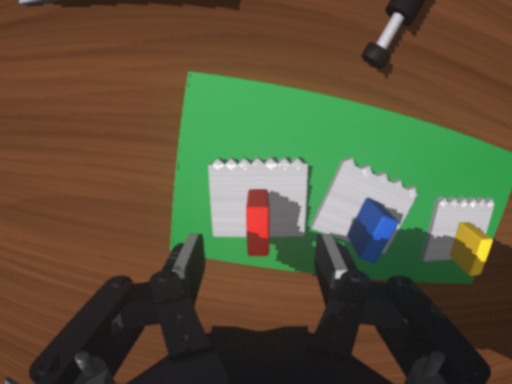

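Aligned: the red rib (258,222) is centred between the fingers. Next I descend, grip and lift a little.

Call:
carry_out(
  moves=[
    [0, 0, 0, -0.0004, 0, 0.0095, 0.5],
    [0, 0, 0, -0.0004, 0, 0.0095, 0.5],
    [0, 0, 0, -0.0004, 0, 0.0095, 0.5],
    [0, 0, 0, -0.0004, 0, 0.0095, 0.5],
    [0, 0, 0, -0.0004, 0, 0.009, 0.5],
  ],
)

```text
time: 4.92
ee_pos: [0.4434, 0.3157, 0.0129]
tcp_rot: [0.0, 0.998, 0.069, -0.0]
wrist_force: [-0.3, 0.8, -0.1]
grip_width: 0.0429
```

Call:
carry_out(
  moves=[
    [0, 0, 0, 0, 0, 0, 0.4],
    [0, 0, 0, 0, 0, 0, 0.3],
    [0, 0, 0, 0, 0, 0, 0.2],
    [0, 0, 0, 0, 0, 0, 0.1],
    [0, 0, 0, 0, 0, 0, 0],
  ],
)

```text
time: 5.33
ee_pos: [0.4439, 0.316, 0.0147]
tcp_rot: [-0.0, 0.998, 0.069, 0.0]
wrist_force: [-0.0, -0.6, -1.1]
grip_width: 0.0132
```

Call:
carry_out(
  moves=[
    [0, 0, 0, 0, 0, 0, 0],
    [0, 0, 0, 0, 0, 0, 0],
    [0, 0, 0, 0, 0, 0, 0],
    [0, 0, 0, 0, 0, 0, 0],
    [0, 0, 0, 0, 0, 0, 0],
  ],
)

```text
time: 5.75
ee_pos: [0.4439, 0.3159, 0.0146]
tcp_rot: [-0.0, 0.998, 0.069, 0.0]
wrist_force: [-1.0, -2.2, 6.1]
grip_width: 0.0133
```

Run:
```python
from h import *
o=get_obs();print(o['time'],o['ee_pos'],yaw(o)[0],o['wrist_force'],o['grip_width'])
```

```text
5.75 [0.44390738 0.31588896 0.01459387] 7.875689708727953 [-0.98516117 -2.20368119  6.11468014] 0.0132690329257739
```

Gripped (13.3 mm). Lifting, turning square to the cradle and carrying it over to a point short of the screw.

Call:
carry_out(
  moves=[
    [0, 0, 0, 0, 0, -0.02, 0],
    [0, 0, 2.65, 0, 0, -0.029, 0],
    [0, 0, 2.65, 0, 0, -0.029, 0],
    [0, 0, 2.65, 0, 0, -0.029, 0],
    [0, 0, 2.65, 0, 0, -0.029, 0],
  ],
)

```text
time: 6.17
ee_pos: [0.4434, 0.3157, 0.1517]
tcp_rot: [-0.0, 1.0, -0.025, -0.0]
wrist_force: [0.5, 0.4, -1.8]
grip_width: 0.0131
```

Call:
carry_out(
  moves=[
    [0, 0, 0, 0.0046, 0.033, 0, 0],
    [0, 0, 0, 0.0046, 0.033, 0, 0],
    [0, 0, 0, 0.0046, 0.033, 0, 0],
    [0, 0, 0, 0.0046, 0.033, 0, 0],
    [0, 0, 0, 0.0046, 0.033, 0, 0],
  ],
)

```text
time: 6.58
ee_pos: [0.4587, 0.1484, 0.1504]
tcp_rot: [-0.0, 1.0, -0.024, 0.0]
wrist_force: [1.0, -0.5, -0.8]
grip_width: 0.0128
```

Call:
carry_out(
  moves=[
    [0, 0, 0, 0.0046, 0.033, 0, 0],
    [0, 0, 0, 0.0046, 0.033, 0, 0],
    [0, 0, 0, 0.0046, 0.033, 0, 0],
    [0, 0, 0, 0.0046, 0.033, 0, 0],
    [0, 0, 0, 0.0046, 0.033, 0, 0],
  ],
)

```text
time: 7.0
ee_pos: [0.4738, -0.0176, 0.1504]
tcp_rot: [0.0, 1.0, -0.024, 0.0]
wrist_force: [1.1, 0.5, -1.9]
grip_width: 0.0133
```

Call:
carry_out(
  moves=[
    [0, 0, 0, 0.0046, 0.033, 0, 0],
    [0, 0, 0, 0.0046, 0.033, 0, 0],
    [0, 0, 0, 0.0046, 0.033, 0, 0],
    [0, 0, 0, 0.0046, 0.033, 0, 0],
    [0, 0, 0, 0.0046, 0.033, 0, 0],
  ],
)

```text
time: 7.42
ee_pos: [0.4889, -0.1836, 0.1503]
tcp_rot: [-0.0, 1.0, -0.024, -0.0]
wrist_force: [0.9, 0.3, -1.4]
grip_width: 0.0131
```

Call:
carry_out(
  moves=[
    [0, 0, 0, 0, 0, 0, 0],
    [0, 0, 0, 0, 0, 0, 0],
    [0, 0, 0, 0, 0, 0, 0],
    [0, 0, 0, 0, 0, 0, 0],
    [0, 0, 0, 0, 0, 0, 0],
  ],
)

```text
time: 7.83
ee_pos: [0.4893, -0.1808, 0.1503]
tcp_rot: [-0.0, 1.0, -0.023, -0.0]
wrist_force: [0.2, 0.3, -2.2]
grip_width: 0.0135
```

Run:
```python
from h import *
import pickle
o=get_obs();print(o['time'],o['ee_pos'],yaw(o)[0],o['wrist_force'],o['grip_width'])
w=camera('wrist');pickle.dump((o,w),open('w4.pkl','wb'))
save('w4',cv2.resize(w,None,fx=1.5,fy=1.5,interpolation=cv2.INTER_CUBIC))
```

```text
7.8333 [ 0.48929    -0.18079763  0.15034126] -2.622968679884397 [ 0.1814757   0.28531397 -2.20293891] 0.013495147984283562
```

View pics/w4.png

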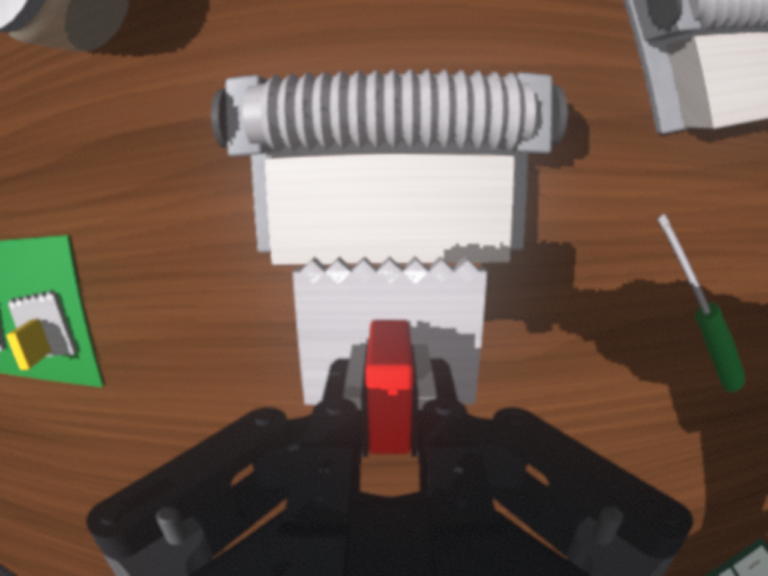

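The leaf sits square in the gripper, teeth along row ~272 (1.5x). The near screw (250–545, 75–150) shows a uniform fine thread. I'll now measure the cradle pose, leaf offset and groove phase from this picture.

```bash
cat > ph.py <<'E'
from h import *
def phases(w,o,C,yw,angs,p=9.0,half=.035):
    g=cv2.cvtColor(w,cv2.COLOR_RGB2GRAY).astype(np.float32)
    e=np.array([np.cos(np.radians(yw)),np.sin(np.radians(yw))]);f=np.array([-e[1],e[0]])
    s=np.arange(-half,half,.00025);out=[]
    for a in angs:
        rr=.0215;dx=-rr*np.sin(np.radians(a));z=.05+rr*np.cos(np.radians(a))
        uv=proj(np.c_[np.array(C)+dx*e+s[:,None]*f,np.full(len(s),z)],o).astype(np.float32)
        v=cv2.remap(g,uv[:,:1].copy(),uv[:,1:].copy(),cv2.INTER_CUBIC).ravel()
        v=v-np.polyval(np.polyfit(s,v,3),s)
        F=np.sum(v*np.hanning(len(v))*np.exp(-2j*np.pi*s*1e3/p))
        out.append((a,round(-np.angle(F)/2/np.pi*-p,2) if 0 else round(-np.angle(F)/2/np.pi*p,2),int(abs(F))))
    return out
E
python3 - <<'E'
from ph import *
import pickle
o,w=pickle.load(open('w4.pkl','rb'));y,m=yaw(o)
c=toz('wrist',np.array([[267,160],[516,160],[510,262],[272,264.5]])/1.5,.047,o);print(c.round(4))
print('side yaws',[np.degrees(np.arctan2(*(c[i]-c[j])[[1,0]])) for i,j in((0,3),(1,2))],'near edge yaw',np.degrees(np.arctan2(-(c[3]-c[2])[0],(c[3]-c[2])[1])), 'near mid',(c[2]+c[3])/2)
# end-block faces/ screw caps z~.056
b=toz('wrist',np.array([[228,155],[552,150]])/1.5,.056,o);print('blocks',b.round(4),np.degrees(np.arctan2(-(b[0]-b[1])[0],(b[0]-b[1])[1])))
lf=toz('wrist',np.array([[293,275],[487,272],[314,261],[338,261],[364,260],[390,260],[416,260],[441,260],[466,260]])/1.5,o['ee_pos'][2]-.0046,o)
print('leaf in tool mm',((lf-o['ee_pos'])@m*1e3).round(1))
hsv=cv2.cvtColor(w,cv2.COLOR_RGB2HSV)
for C,yw in(((.586,-.1865),-2.7),((.586,-.1865),-3.7)):
    print(yw,phases(w,o,C,yw,range(-20,81,10)))
E
```

```text
[[ 0.5622 -0.1161  0.047 ]
 [ 0.5559 -0.2553  0.047 ]
 [ 0.4964 -0.2526  0.047 ]
 [ 0.5012 -0.1127  0.047 ]]
side yaws [np.float64(-3.1837795668505824), np.float64(-2.619276150937734)] near edge yaw -1.9720731812934817 near mid [ 0.49879459 -0.18266872  0.047     ]
blocks [[ 0.5675 -0.0964  0.056 ]
 [ 0.5622 -0.2737  0.056 ]] -1.698815269404326
leaf in tool mm [[ 33.7 -33.4   4.6]
 [ 34.8  34.8   4.6]
 [ 38.8 -25.6   4.6]
 [ 38.7 -17.2   4.6]
 [ 39.1  -8.2   4.6]
 [ 39.1   0.7   4.6]
 [ 39.1   9.7   4.6]
 [ 39.1  18.3   4.6]
 [ 39.2  27.1   4.6]]
-2.7 [(-20, np.float64(1.34), 3714), (-10, np.float64(1.39), 3707), (0, np.float64(1.33), 3598), (10, np.float64(1.23), 3626), (20, np.float64(1.14), 3588), (30, np.float64(1.06), 3378), (40, np.float64(0.84), 2974), (50, np.float64(0.55), 2594), (60, np.float64(0.32), 1653), (70, np.float64(0.32), 603), (80, np.float64(0.5), 201)]
-3.7 [(-20, np.float64(1.46), 3716), (-10, np.float64(1.45), 3714), (0, np.float64(1.33), 3598), (10, np.float64(1.17), 3628), (20, np.float64(1.01), 3586), (30, np.float64(0.87), 3383), (40, np.float64(0.61), 2979), (50, np.float64(0.27), 2606), (60, np.float64(-0.01), 1628), (70, np.float64(-0.02), 603), (80, np.float64(0.26), 212)]
```

Call:
carry_out(
  moves=[
    [0, 0, 0, 0.005, 0, 0.0178, 0],
    [0, 0, 0, 0.005, 0, 0.0178, 0],
    [0, 0, 0, 0.005, 0, 0.0178, 0],
    [0, 0, 0, 0.005, 0, 0.0178, 0],
    [0, 0, 0, 0.005, 0, 0.0168, 0],
  ],
)

```text
time: 8.3
ee_pos: [0.5145, -0.1823, 0.0614]
tcp_rot: [-0.0, 1.0, -0.023, 0.0]
wrist_force: [0.4, 0.1, -1.9]
grip_width: 0.0135
```

Call:
carry_out(
  moves=[
    [0, 0, 0, 0, 0, 0, 0],
    [0, 0, 0, 0, 0, 0, 0],
    [0, 0, 0, 0, 0, 0.0008, 0],
    [0, 0, 0, 0, 0, 0.0008, 0],
    [0, 0, 0, 0, 0, 0, 0],
  ],
)

```text
time: 8.72
ee_pos: [0.5143, -0.1831, 0.0615]
tcp_rot: [0.0, 1.0, -0.024, 0.001]
wrist_force: [1.1, -0.0, -1.6]
grip_width: 0.0128
```

Run:
```python
from ph import *
import pickle
o=get_obs();print(o['time'],o['ee_pos'],yaw(o),o['wrist_force'],o['grip_width'],o['moment'])
w=camera('wrist');pickle.dump((o,w),open('w5.pkl','wb'))
save('w5',cv2.resize(w[20:260,100:420],None,fx=2.4,fy=2.4,interpolation=cv2.INTER_CUBIC))
```

```text
8.7167 [ 0.51432999 -0.18313404  0.06152478] (np.float64(-2.7208677748077554), array([[ 9.98872109e-01, -4.74705358e-02,  1.02825508e-03],
       [-4.74702288e-02, -9.98872602e-01, -3.20884856e-04],
       [ 1.04232840e-03,  2.71711429e-04, -9.99999420e-01]])) [ 1.0763123  -0.00425569 -1.55900038] 0.012837839529563978 [ 0.04416511  0.01079895 -0.00244709]
```

View pics/w5.png

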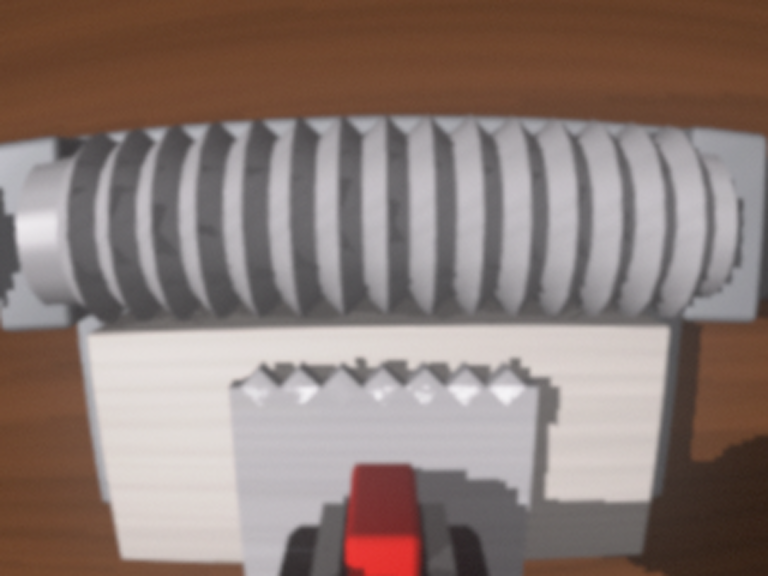

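The crests at the leaf-side silhouette are at columns ~303, 346, 388, 430, 472, 514 (row ~312). Leaf tips are at 262…511 (row ~367), so they're offset from the grooves by nearly half a pitch. I'll refine by subpixel rectification.

Run:
```python
from ph import *
import pickle
o,w=pickle.load(open('w5.pkl','rb'));y,m=yaw(o);S=.0001
def rect(z,x0,x1,y0,y1):  # tool-frame window (mm-level), plane at world z
    xs=np.arange(x1,x0,-S);ys=np.arange(y0,y1,S);X,Y=np.meshgrid(xs,ys,indexing='ij')
    zt=-(z-o['ee_pos'][2])
    P=np.c_[X.ravel(),Y.ravel(),np.full(X.size,zt)]@m.T+o['ee_pos']
    uv=proj(P,o).astype(np.float32).reshape(X.shape+(2,));return xs,ys,cv2.remap(w,uv[...,0],uv[...,1],cv2.INTER_CUBIC)
a=rect(.0562,.030,.048,-.036,.036); b=rect(.050,.040,.060,-.036,.036)
st=np.vstack([b[2],a[2]]);save('rc',st)
print('rows crest view: x 60..40mm rows0-200; leaf view x 48..30 rows 200-380; col=y -36..36')
cv=np.array([[303,314],[346,313.5],[388,313],[430,312],[472,311.5],[514,311]])/2.4+[100,20]
p=(toz('wrist',cv,.05,o)-o['ee_pos'])@m*1e3;print('crests tool mm',p.round(1))
lv=np.array([[262,366],[302,367],[343,366],[383,368],[424,366],[466,363],[511,360]])/2.4+[100,20]
p=(toz('wrist',lv,.0562,o)-o['ee_pos'])@m*1e3;print('tips',p.round(1))
```

```text
rows crest view: x 60..40mm rows0-200; leaf view x 48..30 rows 200-380; col=y -36..36
crests tool mm [[ 49.5 -17.1  11.6]
 [ 49.6  -7.6  11.6]
 [ 49.7   1.6  11.6]
 [ 50.   10.9  11.6]
 [ 50.1  20.2  11.6]
 [ 50.4  29.6  11.6]]
tips [[ 39.4 -25.8   5.4]
 [ 39.1 -17.    5.4]
 [ 39.3  -8.1   5.4]
 [ 38.9   0.5   5.4]
 [ 39.3   9.4   5.4]
 [ 40.   18.4   5.4]
 [ 40.7  28.3   5.4]]
```

View pics/rc.png

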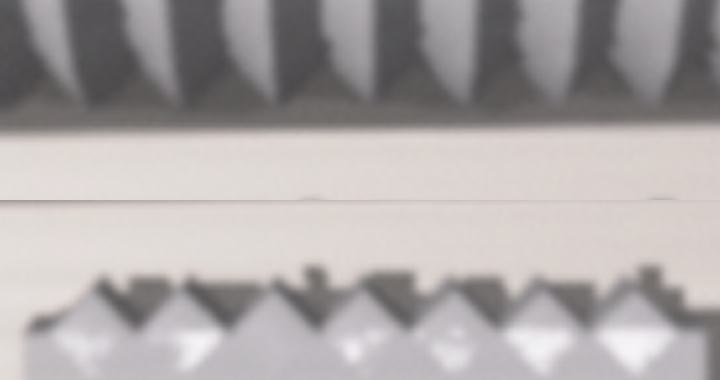

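Crests lie at tool y ≈ 1.0 mod 9 mm and tips at 0.2 mod 9. So I shift −3.7 mm in tool y and −0.4° yaw; home is then ~14.5 mm ahead. First I lower onto the rest.

Call:
carry_out(
  moves=[
    [0, 0, -0.4, 0, -0.0037, 0.001, 0],
    [0, 0, 0, 0, 0, 0.001, 0],
    [0, 0, 0, 0, 0, 0.0005, 0],
    [0, 0, 0, 0, 0, 0, 0],
    [0, 0, 0, 0, 0, 0, 0],
  ],
)

```text
time: 9.18
ee_pos: [0.5143, -0.1794, 0.0582]
tcp_rot: [-0.0, 1.0, -0.02, -0.0]
wrist_force: [0.2, -0.1, -1.4]
grip_width: 0.0131
```

Call:
carry_out(
  moves=[
    [0, 0, 0, 0, 0, 0.0005, 0],
    [0, 0, 0, 0, 0, 0, 0],
    [0, 0, 0, 0, 0, 0.0005, 0],
    [0, 0, 0, 0, 0, 0, 0],
    [0, 0, 0, 0, 0, 0, 0],
  ],
)

```text
time: 9.6
ee_pos: [0.5144, -0.1794, 0.0576]
tcp_rot: [0.0, 1.0, -0.02, 0.0]
wrist_force: [-2.7, 1.3, 9.0]
grip_width: 0.0132
```

```bash
cat > st.py <<'E'
from h import *
o=get_obs();y,m=yaw(o);print(o['time'],o['ee_pos'].round(5),round(y,2),'F tool',(m.T@o['wrist_force']).round(1),'M',o['moment'].round(2),'tilt',m[:2,2].round(4),o['grip_width'].round(4))
E
python3 st.py
```

```text
Traceback (most recent call last):
  File "st.py", line 2, in <module>
    o=get_obs();y,m=yaw(o);print(o['time'],o['ee_pos'].round(5),round(y,2),'F tool',(m.T@o['wrist_force']).round(1),'M',o['moment'].round(2),'tilt',m[:2,2].round(4),o['grip_width'].round(4))
                                                                                                                                                                     ^^^^^^^^^^^^^^^^^^^^^
AttributeError: 'float' object has no attribute 'round'
```

Call:
carry_out(
  moves=[
    [0, 0, 0, 0.0017, 0, -0.0002, 0],
    [0, 0, 0, 0.0017, 0, 0, 0],
    [0, 0, 0, 0.0017, 0, 0, 0],
    [0, 0, 0, 0.0017, 0, 0, 0],
    [0, 0, 0, 0.0017, 0, 0, 0],
  ],
)

```text
time: 10.02
ee_pos: [0.5229, -0.1798, 0.0576]
tcp_rot: [0.0, 1.0, -0.02, -0.0]
wrist_force: [-3.6, 0.2, 7.2]
grip_width: 0.0128
```

```bash
sed -i "s/,o\['grip_width'\].round(4)//" st.py; python3 st.py
```

```text
10.0167 [ 0.5229  -0.17982  0.05761] -2.32 F tool [-3.6 -0.  -7.2] M [0.03 0.63 0.01] tilt [-0.0001 -0.0001]
```

Call:
carry_out(
  moves=[
    [0, 0, 0, 0.0004, 0, -0.0001, 0],
    [0, 0, 0, 0.0004, 0, 0, 0],
    [0, 0, 0, 0.0004, 0, 0, 0],
    [0, 0, 0, 0.0004, 0, 0, 0],
    [0, 0, 0, 0, 0, 0, 0],
  ],
)

```text
time: 10.43
ee_pos: [0.5245, -0.1799, 0.0576]
tcp_rot: [0.0, 1.0, -0.02, -0.0]
wrist_force: [-3.8, 0.3, 5.0]
grip_width: 0.0134
```

```bash
python3 st.py
```

```text
10.4333 [ 0.52446 -0.17985  0.05762] -2.32 F tool [-3.8 -0.1 -5. ] M [ 0.04  0.46 -0.02] tilt [-0.     -0.0001]
```

Call:
carry_out(
  moves=[
    [0, 0, 0, 0.0003, 0, 0, 0],
    [0, 0, 0, 0.0003, 0, 0, 0],
    [0, 0, 0, 0.0003, 0, 0, 0],
    [0, 0, 0, 0, 0, 0, 0],
    [0, 0, 0, 0, 0, 0, 0],
  ],
)

```text
time: 10.85
ee_pos: [0.5253, -0.1799, 0.0576]
tcp_rot: [0.0, 1.0, -0.02, 0.0]
wrist_force: [-1.8, -0.4, 5.8]
grip_width: 0.0131
```

```bash
python3 st.py
```

```text
10.85 [ 0.52533 -0.17989  0.05764] -2.32 F tool [-1.8  0.4 -5.8] M [-0.01  0.42  0.01] tilt [ 0.     -0.0001]
```

Call:
carry_out(
  moves=[
    [0, 0, 0, 0.0003, 0, 0, 0],
    [0, 0, 0, 0.0003, 0, 0, 0],
    [0, 0, 0, 0.0003, 0, 0, 0],
    [0, 0, 0, 0, 0, 0, 0],
    [0, 0, 0, 0, 0, 0, 0],
  ],
)

```text
time: 11.27
ee_pos: [0.5262, -0.1799, 0.0576]
tcp_rot: [0.0, 1.0, -0.02, 0.0]
wrist_force: [-2.2, -0.2, 5.3]
grip_width: 0.0132
```

```bash
python3 st.py
```

```text
11.2667 [ 0.52624 -0.17991  0.05762] -2.32 F tool [-2.2  0.3 -5.3] M [ 0.05  0.45 -0.04] tilt [ 0.     -0.0001]
```

Call:
carry_out(
  moves=[
    [0, 0, 0, 0.0003, 0, 0, 0],
    [0, 0, 0, 0.0003, 0, 0, 0],
    [0, 0, 0, 0.0003, 0, 0, 0],
    [0, 0, 0, 0, 0, 0, 0],
    [0, 0, 0, 0, 0, 0, 0],
  ],
)

```text
time: 11.68
ee_pos: [0.5271, -0.18, 0.0576]
tcp_rot: [0.0, 1.0, -0.02, -0.0]
wrist_force: [-1.7, -0.1, 4.5]
grip_width: 0.0132
```

```bash
python3 st.py
```

```text
11.6833 [ 0.52711 -0.17997  0.0576 ] -2.33 F tool [-1.7  0.2 -4.5] M [-0.01  0.43 -0.01] tilt [-0.0001 -0.0001]
```

Call:
carry_out(
  moves=[
    [0, 0, 0, 0.0003, 0, 0, 0],
    [0, 0, 0, 0.0003, 0, 0, 0],
    [0, 0, 0, 0.0003, 0, 0, 0],
    [0, 0, 0, 0, 0, 0, 0],
    [0, 0, 0, 0, 0, 0, 0],
  ],
)

```text
time: 12.1
ee_pos: [0.528, -0.18, 0.0576]
tcp_rot: [0.0, 1.0, -0.02, -0.0]
wrist_force: [-2.4, 0.5, 5.6]
grip_width: 0.0132
```

```bash
python3 st.py
```

```text
12.1 [ 0.52801 -0.17999  0.05763] -2.32 F tool [-2.4 -0.4 -5.6] M [ 0.05  0.43 -0.02] tilt [-0.     -0.0001]
```

Call:
carry_out(
  moves=[
    [0, 0, 0, 0.0002, 0, 0, 0],
    [0, 0, 0, 0.0002, 0, 0, 0],
    [0, 0, 0, 0.0002, 0, 0, 0],
    [0, 0, 0, 0, 0, 0, 0],
    [0, 0, 0, 0, 0, 0, 0],
  ],
)

```text
time: 12.52
ee_pos: [0.5285, -0.18, 0.0576]
tcp_rot: [0.0, 1.0, -0.02, -0.0]
wrist_force: [-2.4, -0.8, 7.0]
grip_width: 0.013
```

```bash
python3 st.py
```

```text
12.5167 [ 0.52855 -0.17999  0.05762] -2.33 F tool [-2.3  0.9 -7. ] M [-0.02  0.56 -0.05] tilt [-0.0002 -0.    ]
```

Call:
carry_out(
  moves=[
    [0, 0, 0, 0.0002, 0, 0, 0],
    [0, 0, 0, 0.0002, 0, 0, 0],
    [0, 0, 0, 0.0002, 0, 0, 0],
    [0, 0, 0, 0, 0, 0, 0],
    [0, 0, 0, 0, 0, 0, 0],
  ],
)

```text
time: 12.93
ee_pos: [0.5287, -0.1801, 0.0576]
tcp_rot: [0.0, 1.0, -0.02, -0.0]
wrist_force: [-5.9, 0.3, 9.0]
grip_width: 0.0131
```

```bash
python3 st.py
```

```text
12.9333 [ 0.52871 -0.1801   0.05762] -2.33 F tool [-5.9 -0.  -9. ] M [ 0.14  1.13 -0.04] tilt [-0.001  -0.0001]
```

Firm stop after 14.4 mm of travel (predicted home 14.5 mm). I'll press slightly more, then look at it.

Call:
carry_out(
  moves=[
    [0, 0, 0, 0.0002, 0, 0, 0],
    [0, 0, 0, 0.0002, 0, 0, 0],
    [0, 0, 0, 0, 0, 0, 0],
    [0, 0, 0, 0, 0, 0, 0],
    [0, 0, 0, 0, 0, 0, 0],
  ],
)

```text
time: 13.35
ee_pos: [0.5288, -0.1802, 0.0576]
tcp_rot: [0.0, 1.0, -0.02, -0.001]
wrist_force: [-9.2, 1.1, 10.9]
grip_width: 0.0132
```

```bash
python3 st.py
python3 - <<'E'
from h import *
w=camera('wrist')
save('w6',cv2.resize(w[90:260,160:370],None,fx=3.5,fy=3.5,interpolation=cv2.INTER_CUBIC))
E
```

```text
13.35 [ 0.52878 -0.18015  0.05762] -2.34 F tool [ -9.2  -0.7 -10.9] M [ 0.07  1.54 -0.  ] tilt [-0.0015 -0.0001]
```

View pics/w6.png

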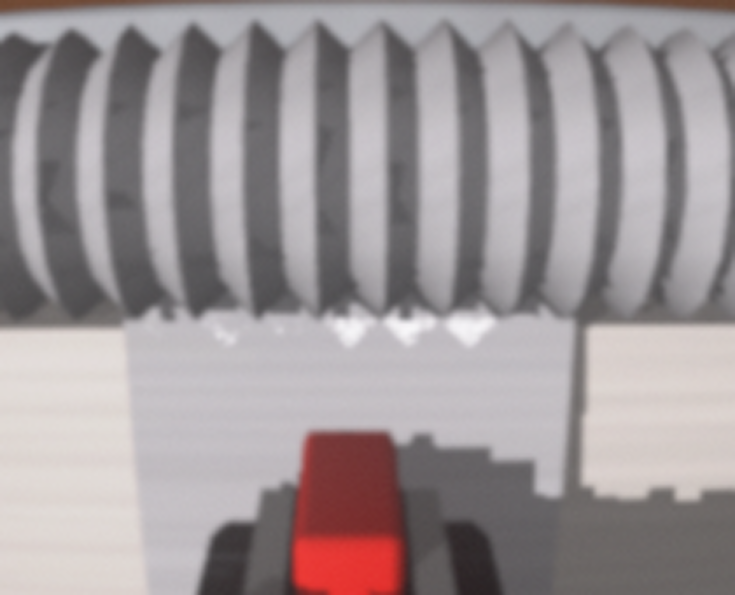

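The leaf's root edge meets the crests along its whole width (row ~315) and it is seated. I'll relax the pressure, open and lift straight up.

Call:
carry_out(
  moves=[
    [0, 0, 0, -0.0003, 0, -0.0002, 0],
    [0, 0, 0, -0.0003, 0, -0.0001, 0],
    [0, 0, 0, 0, 0, 0, 0],
    [0, 0, 0, 0, 0, 0, 0.2],
    [0, 0, 0, 0, 0, 0, 0.3],
  ],
)

```text
time: 13.82
ee_pos: [0.5293, -0.1798, 0.0578]
tcp_rot: [-0.0, 1.0, -0.02, 0.0]
wrist_force: [0.1, -0.1, -0.9]
grip_width: 0.0252
```

Call:
carry_out(
  moves=[
    [0, 0, 0, 0, 0, 0, 0.4],
    [0, 0, 0, 0, 0, 0, 0.5],
    [0, 0, 0, 0, 0, 0, 0.5],
    [0, 0, 0, 0, 0, -0.003, 0.5],
    [0, 0, 0, 0, 0, -0.008, 0.5],
  ],
)

```text
time: 14.23
ee_pos: [0.5286, -0.1798, 0.0684]
tcp_rot: [-0.0, 1.0, -0.02, -0.001]
wrist_force: [-1.0, -0.1, -0.1]
grip_width: 0.043
```

Call:
carry_out(
  moves=[
    [0, 0, 0, 0, 0, -0.015, 0.5],
    [0, 0, 0, 0, 0, -0.02, 0.5],
    [0, 0, 0, 0, 0, -0.02, 0.5],
    [0, 0, 0, 0, 0, -0.01, 0.5],
    [0, 0, 0, 0, 0, 0, 0.5],
  ],
)

```text
time: 14.65
ee_pos: [0.5301, -0.1803, 0.1364]
tcp_rot: [0.0, 1.0, -0.02, 0.002]
wrist_force: [0.7, -0.5, 1.0]
grip_width: 0.0427
```

```bash
python3 st.py
python3 - <<'E'
from h import *
w=camera('wrist')
save('w7',cv2.resize(w[30:290,100:420],None,fx=2.3,fy=2.3,interpolation=cv2.INTER_CUBIC))
E
```

```text
14.65 [ 0.53014 -0.18033  0.13636] -2.33 F tool [ 0.7  0.5 -1. ] M [-0.01 -0.07 -0.04] tilt [ 0.0036 -0.001 ]
```

View pics/w7.png

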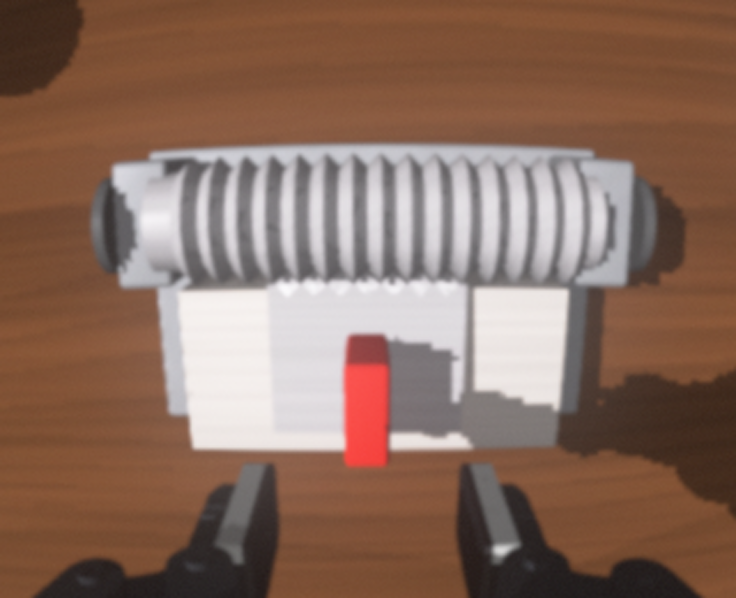

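The released leaf lies flat and square on the rest, its teeth still in the thread (row ~285) and its middle at column ~368, against ~375 for the rest. The gripper is clear of it.

```bash
python3 -c "
from plant import *
print(hand_in())"
```

```text
the job is handed in; nothing more can be done
None
```

The red leaf fits the near screw. I left it let go, flat on the near cradle's rest with its teeth in the thread. Yellow and blue were never touched and should still lie flat on the mat. The job is handed in at about 15 s of robot time; no verdict was reported.

- **Choosing the leaf:** I measured the pitches in the wrist camera pictures. The near screw is 9 mm, red 9 mm, yellow about 11.5 mm and blue about 14.5 mm. I tried only red on the screw.
- **Seating:** With the teeth lined up on the grooves, the leaf slid in with only about 2–4 N of friction. It met a firm stop after 14.4 mm, against a predicted 14.5 mm. The highest wrist force along the pushing direction was about 9 N, well under the 25 N limit.
- **Last picture, after release:** The front edge is at the crests along its whole width. The leaf is square and about 3 mm from the screw's middle, and the open gripper is about 80 mm higher.
- **Less certain:** My readings of the cradle's angle ranged from −1.7° to −3.7°. I settled on about −2.3°, and the leaf seated there without side force. I took no new picture of the mat after the red leaf was lifted off it.

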